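# Find the worn gearbox by its free play and ring it

## Task

One of the three small gearboxes on the test stand is worn. Find it by rocking the levers gently by their pins, each first to the left and then to the right, to feel how far it swings before the teeth resist; never force a lever against them. Leave the lever that has by far the most free play swung over to the right end of that play, and put the loose metal ring over its pin, resting on the round seat.

Things in the scene. Friction and masses are not known exactly. Their poses are not given: they have to be found in the camera images.
- stand: Test stand fixed on the bench: plate 150 x 320 x 8 mm with three grey gearboxes (82 x 62 mm, tops 45 mm above the bench) in a row, 100 mm apart. A steel lever on each points to the front. Origin on the bench under the middle lever's pivot; x points to the back (dark bar that locks the outputs), y to the left lever; left and right pivots at y = +100 and -100 mm.
- lever_left (a joint): Swing of the left lever, rad; 0 straight to the front, positive anticlockwise from above (pin goes right, to the stand's -y). Light friction (0.5 N at the pin); stays where left. Free play ends at hidden teeth: 4 to 9 mm of pin travel end to end in the two sound gearboxes, about 22 mm in the worn one, only roughly centred on 0. Starts within the play; which is worn differs from run to run.
- lever_mid (a joint): The same for the middle lever.
- lever_right (a joint): The same for the right lever.
- pin_left (a joint): Sideways yield of the left pin on its spring, m, along the lever's own y (the stand's y at lever 0); 0 unloaded, 2 N per mm: almost nothing while the lever swings freely, growing once the teeth resist. More than 5 mm (10 N) is forcing the gears.
- pin_mid (a joint): The same for the middle pin.
- pin_right (a joint): The same for the right pin.
- top_left (a point): Centre of the top of the left lever's pin: dark steel, upright, 12 mm in diameter, standing 45 mm above the round seat, its top 100 mm above the bench, 75 mm from the pivot. It can be taken or pushed from above; it moves on an arc about the pivot, so a tight grip led along a straight line binds and feels like resistance: hold it loosely or follow the arc.
- top_mid (a point): The same for the middle lever.
- top_right (a point): The same for the right lever.
- seat_left (a point): Centre of the top of the left lever's round seat (40 mm across), 55 mm above the bench, 75 mm from the pivot, directly under the unloaded pin.
- seat_mid (a point): The same for the middle lever.
- seat_right (a point): The same for the right lever.
- ring_mid (a point): Centre of the loose aluminium ring: 46 mm outside, hole 30 mm, 12 mm high, 40 g, lying flat on the bench right of the stand. This point lies in the middle of the hole, half way up (6 mm above its underside).
Mind the look-alikes: they are no part of the job. What is shaped like the part that bears ring_mid but purple or red is not meant.

How it is judged:
By the outcome, as a careful person would: the job done as asked, in the order asked, and still so for the second after the job is handed in, with the robot touching nothing.
It also fails if it takes over 72 s, if anything falls off the work surface, if the arm or the gripper's body presses on something with over 40 N, if the wrist force passes 120 N, or if a joint passes its speed limit or range.

## Robot

A 7-joint arm with a two-finger parallel gripper is mounted at the origin on a cart in front of the work surface, level with it; the furniture and walls round the work are solid. World frame = base frame: x ahead of the robot, y to its left, z up, the work surface at z = 0. Lengths are in m, angles in rad, forces in N, time in s.
With the tool pointing down it reaches from about 0.4 to 0.85 m from the base axis. Payload 6.9 kg.
Tool frame: the origin (TCP) lies at the very end of the fingers, on their centre line; the grasp point (between the pads) lies 19 mm behind it; z points along the fingers, y is the line along which they close (so a half turn about z gives the same grasp; the last joint's range is limited). The gripper opens to 85 mm and grips with 20 to 120 N. Pads are 22 mm wide; open, the fingers measure 114 mm over their backs; the gripper's body (76 mm by 85 mm) begins 54 mm behind the grasp point. The pads swing forward as they close: fully open they stand 13 mm farther back than shut.
Start: joints at [1.266, 0.507, -0.238, 1.5, 0.126, 1.149, -0.155], TCP at [0.249, -0.573, 0.208] pointing down, gripper open.
Joint ranges: [-3.08, 3.08], [-0.24, 2.05], [-1.43, 1.35], [0, 2.5], [-1.52, 4.66], [0.17, 1.96], [-2.89, 2.89]. Speed limits (rad/s): [2.39, 2.39, 3.14, 3.14, 3.14, 3.14, 3.14].

## Interface

Orientations are given as a rotation vector (axis times angle).
In Python, from plant import robot gives the robot as it stands. Calls block until the motion is done:
- robot.move_to(position, orientation): joint-space move of the TCP to a pose.
- robot.movel(position, vel=0.15, attitude=None, guard=None): straight line of the TCP; attitude=None keeps the orientation; vel is the mean speed in m/s. With guard (N) it stops when the force on the tool has changed by that much, and returns True; else False.
- robot.movej(angles): joint-space move.
- robot.gripper_to(opening): opening from 0.0 (shut) to 1.0 (fully open); the grip force is fixed at half the most; returns when the fingers have stopped.
- robot.dwell(seconds).
- robot.ik(position, orientation): joint angles nearest the present ones, or None.
- robot.grab_frame(name): name is "side" or "top"; returns a dict with "img" (400x640x3 uint8, red, green, blue), "depth" (400x640 float32, m along the optical axis (not along the pixel's ray), 0 where there is no reading), "K" (3x3 intrinsics, pixels), "xyz" and "orientation" of the camera in the world. Camera axes: x right, y up, looking along -z (the intrinsics and any distortion apply to the point x, -y, -z); pixel columns grow to the right and rows downward; lengths in m; the calibration is good to about 2 mm. A picture is of the moment at which its call begins.
A pose or a line that the arm cannot do raises robot.IKError and nothing moves.
- robot.close_job(): hands the job in; it is judged then, once.
Trained networks look in a picture, given as the dict that the camera call returned (one of the last four; its "shot" number tells which), for a name from the list of things; names that differ only in an ending like _2 or _b are one class to them, and where a whole thing is asked for, a point or a joint stands for the part that bears it (a point fixed in the world has none). Each returns a list of dicts, best first, with "conf" (0 to 1); they miss things now and then, are a little off and sometimes report something else, mostly with a low value. They report only what shows in the picture. A call takes as long as a camera call. They do not tell look-alikes from the thing itself.
- robot.trace(name, picture): "pixels" (400x640 bool, what is visible of it) and "point" ([column, row] in pixels, amid what is visible of it).
Readings, each from a call of its own:
- robot.read_t(): time.
- robot.read_joint_positions(): joint angles.
- robot.read_joint_vel(): joint speeds.
- robot.read_effort(): joint torques, N m.
- robot.read_ee_pos(): TCP position.
- robot.read_eef_rot(): TCP orientation.
- robot.read_force(): force on the tool from outside, world axes, zero at the start.
- robot.read_torque(): the same for the moment, N m.
- robot.read_width(): opening from 0.0 (shut) to 1.0 (fully open).
- robot.read_grip_force(): force on a finger pad.
Only numpy, scipy, OpenCV 4.12 (cv2) and the standard library are available. Lean on these libraries where they do the work, as an engineer would, in place of code of your own. Each camera call takes 0.05 s, during which the arm holds its last target. There are 200 camera calls.

## Working session

There is one attempt and no reset: what is moved stays moved. The work goes in short steps, each a Python script; the robot and the scene stay as the last script left them, time stands still between calls to the robot, and variables do not carry over. Pictures are saved under pics/ and viewed, at most 10 in all, crops included, and the job is handed in when it is done.

```bash
ls; mkdir -p pics; cat > h.py <<'E'
import numpy as np, cv2
from plant import robot
from scipy.spatial.transform import Rotation as R
def cam(n): return robot.grab_frame(n)
def save(f,n): cv2.imwrite('pics/'+n,f['img'][:,:,::-1])
def w2p(f,P):
    p=R.from_rotvec(f['orientation']).inv().apply(np.atleast_2d(P)-f['xyz']); p=p*[1,-1,-1]
    q=p@np.array(f['K']).T; return q[:,:2]/q[:,2:]
def ray(f,uv):
    d=np.linalg.inv(f['K'])@np.array([uv[0],uv[1],1.]); return R.from_rotvec(f['orientation']).apply(d*[1,-1,-1])
def atz(f,uv,z):
    d=ray(f,uv); return f['xyz']+d*(z-f['xyz'][2])/d[2]
def cloud(f,m):
    v,u=np.nonzero(m&(f['depth']>0)); z=f['depth'][v,u]
    p=np.c_[u,v,np.ones(len(u))]@np.linalg.inv(f['K']).T*z[:,None]*[1,-1,-1]
    return R.from_rotvec(f['orientation']).apply(p)+f['xyz']
E
python3 - <<'E'
from h import *
np.set_printoptions(precision=4,suppress=True)
fs={}
for n in ('top','side'):
    f=cam(n);save(f,n+'0.png');print(n,f['xyz'],f['orientation'],np.shape(f['orientation']),f['K'],[k for k in f])
    for t in ('stand','top_left','top_mid','top_right','seat_mid','ring_mid'):
        for r in robot.trace(t,f)[:4]:
            c=cloud(f,r['pixels']); print(t,round(r['conf'],2),r['point'],r['pixels'].sum(),np.median(c,0) if len(c) else None, c[:,2].max() if len(c) else None)
print(robot.read_eef_rot(),robot.read_t())
E
```

```text
pics
top [0.39   0.0797 1.1631] [ 0.1205 -0.0829 -1.5768] (3,) [[515.151    0.     323.5818]
 [  0.     515.151  197.37  ]
 [  0.       0.       1.    ]] ['img', 'depth', 'K', 'xyz', 'orientation', 'shot']
stand 0.91 [238.9, 167.5] 10024 [0.6094 0.2859 0.0377] 0.10562152393183721
top_left 0.64 [208.2, 217.9] 57 [0.4908 0.3464 0.0917] 0.10487776228306633
top_mid 0.49 [251.9, 200.5] 19 [0.5267 0.2549 0.0986] 0.10470492626129335
seat_mid 0.84 [248.7, 194.9] 471 [0.5426 0.2664 0.0564] 0.10470492626129335
ring_mid 0.68 [431.6, 217.4] 213 [ 0.4773 -0.1335  0.0129] 0.018583338773054292
ring_mid 0.68 [440.1, 185.2] 203 [ 0.5605 -0.1438  0.0129] 0.018515731850418105
ring_mid 0.63 [424.2, 262.3] 195 [ 0.3872 -0.1041  0.0131] 0.018277103961379604
ring_mid 0.49 [476.8, 198.8] 266 [ 0.5301 -0.2236  0.012 ] 0.019348063041329633
side [ 0.4853 -0.8936  0.8494] [ 0.9077 -0.026  -0.0398] (3,) [[444.0185   0.     319.6728]
 [  0.     444.0185 202.8881]
 [  0.       0.       1.    ]] ['img', 'depth', 'K', 'xyz', 'orientation', 'shot']
stand 0.58 [346.2, 180.5] 3277 [0.6194 0.2557 0.0382] 0.10220295723083839
top_mid 0.52 [316.1, 170.7] 50 [0.5277 0.255  0.0794] 0.10120574962990436
top_right 0.59 [329.5, 184.6] 56 [0.567  0.1632 0.0811] 0.10220295723083839
seat_mid 0.68 [319.5, 176.1] 114 [0.5432 0.2626 0.0551] 0.07284802027171611
seat_mid 0.39 [330.5, 190.7] 218 [0.5804 0.1692 0.0555] 0.10220295723083839
ring_mid 0.63 [324.3, 313.0] 186 [ 0.5322 -0.2291  0.0105] 0.01618018789423248
ring_mid 0.62 [267.9, 268.6] 242 [ 0.3845 -0.1001  0.008 ] 0.015090967573742842
ring_mid 0.61 [297.5, 284.3] 194 [ 0.4731 -0.1363  0.0103] 0.015986301322977292
[3.0758 0.6392 0.0001] 0.7
```

```bash
python3 - <<'E'
import cv2
a=cv2.imread('pics/top0.png');cv2.imwrite('pics/c1.png',cv2.resize(a[90:310,160:520],None,fx=2.2,fy=2.2,interpolation=cv2.INTER_CUBIC))
E
```

```text
(no output)
```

View pics/c1.png

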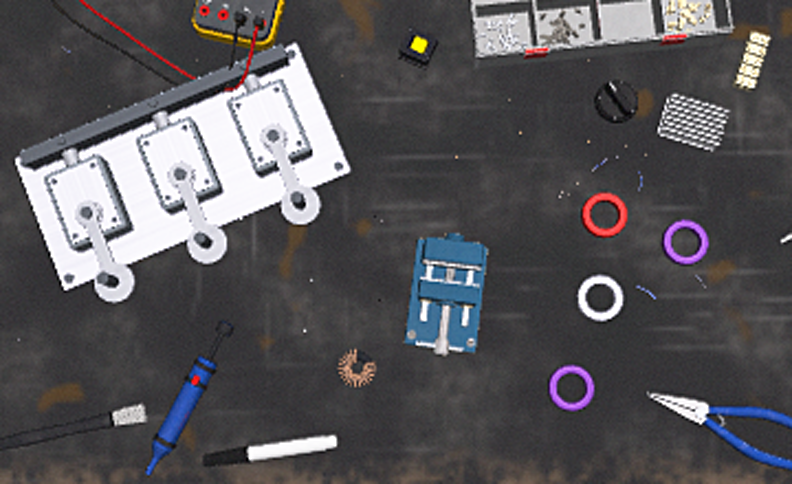

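View pics/side0.png

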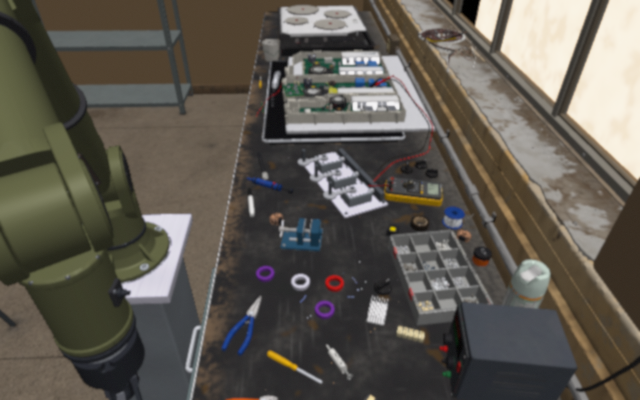

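Ring candidates in the crop: red (605,215), purple (685,242), purple (571,388) and silver-white (600,298). Only the silver-white one fits "aluminium", so the others are look-alikes. Next I'll get precise poses of the pins, seats, pivots and ring, plus an enlarged check of the ring.

```bash
python3 - <<'E'
from h import *
np.set_printoptions(precision=4,suppress=True)
f=cam('top'); 
for n in ('lever_left','seat_left','top_left','seat_right','top_right','seat_mid','lever_mid','lever_right'):
    for r in robot.trace(n,f)[:3]:
        m=r['pixels']; print(n,round(r['conf'],2),np.round(r['point'],1),m.sum(),atz(f,r['point'],.055))
s=robot.trace('stand',f)[0]['pixels']
c=cloud(f,s); xy=c[:,:2].astype(np.float32)
r=cv2.minAreaRect((c[(c[:,2]<.035)][:,:2]*1000).astype(np.float32)); print('rect',r)
hi=c[c[:,2]>.09]; 
lab=cv2.connectedComponents  # pin tops from depth clusters
from scipy.cluster.hierarchy import fcluster,linkage
k=fcluster(linkage(hi[:,:2]),.03,'distance')
for i in set(k): print('pin',hi[k==i].mean(0),(k==i).sum())
a=f['img']
# ring candidates with colour
for r in robot.trace('ring_mid',f):
    m=r['pixels']; (u,v),rad=cv2.minEnclosingCircle(np.argwhere(m)[:,::-1].astype(np.float32))
    print('ring',round(r['conf'],2),(u,v),rad,a[m].mean(0),atz(f,(u,v),.009))
# orthos: stand at z=.055 1mm/px -> x up,y left ; ring at z=.012
def ortho(f,x0,x1,y0,y1,z,s):
    X,Y=np.meshgrid(np.arange(x1,x0,-s),np.arange(y1,y0,-s),indexing='ij')
    p=w2p(f,np.c_[X.ravel(),Y.ravel(),np.full(X.size,z)]).astype(np.float32)
    return cv2.remap(a[:,:,::-1].copy(),p[:,0].reshape(X.shape),p[:,1].reshape(X.shape),cv2.INTER_CUBIC)
o=ortho(f,.46,.70,.10,.42,.055,.0005); cv2.imwrite('pics/o1.png',o)
o=ortho(f,.35,.60,-.28,-.06,.012,.0005); cv2.imwrite('pics/o2.png',o)
E
```

```text
lever_left 0.85 [207.9 214.4] 521 [0.4995 0.3574 0.055 ]
seat_left 0.79 [209.8 211.1] 495 [0.5067 0.3534 0.055 ]
top_left 0.36 [207.5 218.4] 38 [0.4908 0.3581 0.055 ]
seat_right 0.17 [207.  212.3] 467 [0.5041 0.3594 0.055 ]
top_right 0.6 [294.1 179.8] 42 [0.5736 0.1698 0.055 ]
seat_mid 0.85 [246.8 192. ] 480 [0.5478 0.2731 0.055 ]
lever_mid 0.89 [251.3 197.8] 425 [0.5349 0.2631 0.055 ]
lever_right 0.94 [291.  172.7] 535 [0.5894 0.1766 0.055 ]
rect ((617.5612182617188, 292.4994201660156), (178.1531524658203, 327.6922607421875), 17.71360969543457)
pin [0.5662 0.1651 0.1006] 27
pin [0.4912 0.3484 0.0998] 30
pin [0.5284 0.257  0.1   ] 27
ring 0.62 (470.7368469238281, 200.0) 10.526543617248535 [143.4402  81.6026 184.6068] [ 0.531  -0.2232  0.009 ]
ring 0.56 (418.9322509765625, 266.30645751953125) 10.596885681152344 [143.7966  80.5508 186.9958] [ 0.3844 -0.103   0.009 ]
ring 0.52 (434.5625, 187.21875) 10.92263412475586 [182.3883  60.9451  60.8278] [ 0.5608 -0.1435  0.009 ]
ring 0.47 (431.9881896972656, 224.97244262695312) 10.791650772094727 [194.1395 193.0775 198.7248] [ 0.4757 -0.1349  0.009 ]
```

View pics/o1.png

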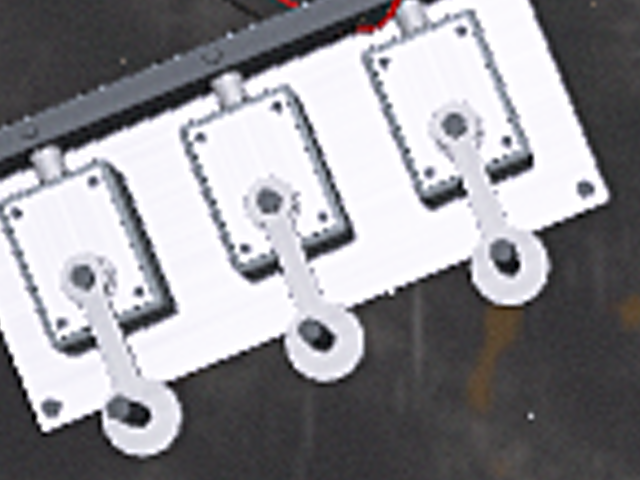

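View pics/o2.png

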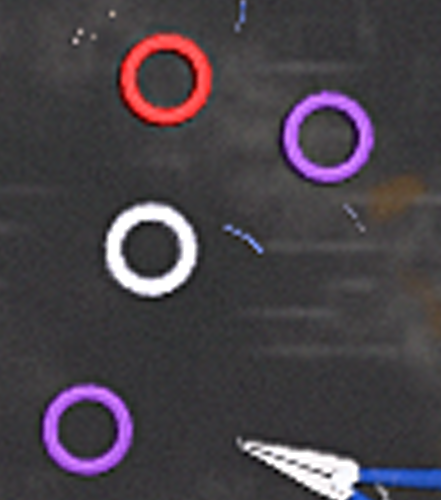

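The silver ring (o2 pixel 151,249, about x .4755, y -.135) is the plain aluminium one and the one meant. In o1 the seats are at (142,415), (325,342) and (510,266), and the bosses at (82,277), (269,201) and (455,124). Boss-to-seat distance comes to 75 mm and pivot spacing to 100 mm, both matching the given sizes. I'll rock the left lever first.

```bash
cat >> h.py <<'E'
np.set_printoptions(precision=4,suppress=True)
yaw=np.arctan2(.3795,.925)
SX=np.array([np.cos(yaw),np.sin(yaw),0]); SY=np.array([-np.sin(yaw),np.cos(yaw),0])
ROT=R.from_matrix(np.c_[np.cross(-SY,[0,0,-1]),-SY,[0,0,-1]]).as_rotvec()
PIN=dict(left=[.4918,.3487],mid=[.5287,.2572],right=[.5666,.165])
def rock(n,G=3.0,v=.02):
    p=np.array(PIN[n]+[0.])
    robot.move_to(p+[0,0,.17],ROT)
    robot.gripper_to(.27)
    robot.movel(p+[0,0,.115],vel=.15)
    print(n,'descend hit',robot.movel(p+[0,0,.068],vel=.06,guard=4),robot.read_width())
    c=p+[0,0,.068]; s={}
    for nm,sg in (('L',1),('R',-1)):
        h=robot.movel(c+sg*.024*SY,vel=v,guard=G)
        e=robot.read_ee_pos(); s[nm]=(e-c)@SY
        print(nm,h,'%.4f'%s[nm],robot.read_force()@SY)
        if nm=='L': b=.005; robot.movel(e-SY*b,vel=.04)
        else: robot.movel(e+SY*.0045,vel=.04)
    print('TCP travel mm',1e3*(s['L']-s['R']))
    q=robot.read_ee_pos(); robot.movel([q[0],q[1],.125],vel=.12); print('t',robot.read_t())
E
python3 - <<'E'
from h import *
print(ROT,robot.read_force()); rock('left')
E
```

```text
[3.0823 0.6077 0.    ] [-0.0915  0.3424 -0.4796]
left descend hit False 0.26610132900237987
L True 0.0104 -3.1903525781675413
R True -0.0096 3.836796680803735
TCP travel mm 20.001754426984817
t 9.3917
```

```bash
python3 - <<'E'
from h import *
rock('mid'); rock('right')
f=cam('top'); save(f,'t2.png')
E
```

```text
mid descend hit False 0.2681391535755045
L True 0.0184 -2.6589946713095745
R True -0.0185 2.68450108836796
TCP travel mm 36.87735263145833
t 15.1
right descend hit False 0.269303207599792
L True 0.0115 -3.4876935555148547
R True -0.0122 3.2597632994870827
TCP travel mm 23.71228295401811
t 20.1167
```

```bash
python3 - <<'E'
from h import *
rg=np.array([.4757,-.1350,0])
robot.move_to(rg+[0,0,.10],ROT); robot.gripper_to(.75)
f=cam('top'); c=cloud(f,np.ones((400,640),bool)); d=np.linalg.norm(c[:,:2]-PIN['mid'],axis=1)
k=(d<.04)&(c[:,2]>.088); print('pin depth',c[k].mean(0),k.sum(), (c[k].mean(0)[:2]-PIN['mid'])@SY[:2],(c[k].mean(0)[:2]-PIN['mid'])@SX[:2])
for n in ('seat_mid','top_mid'):
    for r in robot.trace(n,f)[:3]: print(n,r['conf'],r['point'],atz(f,r['point'],.055 if n[0]=='s' else .1))
h=robot.movel(rg+[0,0,.03],vel=.12); 
h=robot.movel(rg+[0,0,-.003],vel=.04,guard=4); print('hit',h,robot.read_ee_pos())
if h: robot.movel(robot.read_ee_pos()+[0,0,.0015],vel=.03)
robot.gripper_to(0); print('w',robot.read_width(),robot.read_grip_force(),robot.read_t())
g=robot.read_ee_pos(); robot.movel(g+[0,0,.16],vel=.15)
print('g',g,'w',robot.read_width(),robot.read_force())
X,Y=np.meshgrid(np.arange(.60,.46,-.0005),np.arange(.42,.10,-.0005),indexing='ij')
p=w2p(f,np.c_[X.ravel(),Y.ravel(),np.full(X.size,.055)]).astype(np.float32)
o=cv2.remap(f['img'][:,:,::-1].copy(),p[:,0].reshape(X.shape),p[:,1].reshape(X.shape),cv2.INTER_CUBIC)
s=cam('side');save(s,'s3.png')
z=cv2.resize(s['img'][100:340,240:460,::-1],None,fx=1.4,fy=1.4)
cv2.imwrite('pics/o3.png',cv2.copyMakeBorder(o,0,0,0,0,0)); cv2.imwrite('pics/both.png',np.vstack([o,np.pad(z,((0,0),(0,640-z.shape[1]),(0,0)))])[:600])
E
```

```text
pin depth [0.5338 0.2468 0.0995] 29 -0.011572198577048604 0.0007218507960203604
seat_mid 0.81 [251.1, 195.9] [0.5391 0.2636 0.055 ]
top_mid 0.53 [257.1, 197.2] [0.5302 0.2436 0.1   ]
top_mid 0.49 [293.5, 175.0] [0.5764 0.1674 0.1   ]
hit False [ 0.4758 -0.135  -0.0029]
w 0.001926957461605535 0.0 24.3
g [ 0.4757 -0.135  -0.003 ] w -0.0014121541359322979 [0.4256 0.1538 1.1432]
```

View pics/both.png

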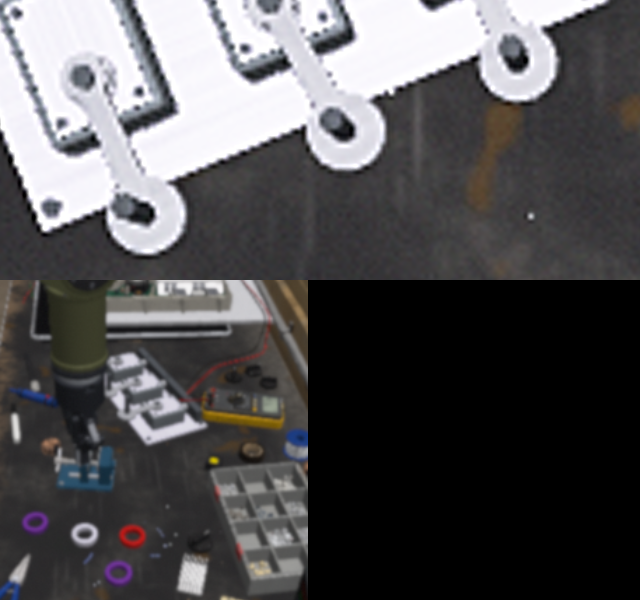

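The middle lever is now swung right, with its seat at crop (346,131), about (.5345,.247), which agrees with depth. The grasp missed: the silver ring is still on the bench at crop (84,535). The pads were likely too high. I'll re-measure the ring and go lower, down to bench contact.

```bash
python3 - <<'E'
from h import *
f=cam('side'); a=f['img'].astype(int)
best=None
for r in robot.trace('ring_mid',f):
    m=r['pixels']; col=a[m].mean(0)
    pts=np.argwhere(m)[:,::-1]
    w=np.array([atz(f,q,.009)[:2] for q in pts]); (x,y),rad=cv2.minEnclosingCircle((w*1000).astype(np.float32))
    print(round(r['conf'],2),r['point'],col,x,y,rad)
    if np.ptp(col)<25 and best is None: best=(x/1000,y/1000)
print(best)
if best is None or np.hypot(best[0]-.4757,best[1]+.135)>.012: raise SystemExit('check')
rg=np.array([(.4757+best[0])/2,(best[1]-.135)/2,0]) if np.hypot(best[0]-.4757,best[1]+.135)<.005 else np.array([*best,0])
robot.gripper_to(.70)
robot.movel(rg+[0,0,.03],vel=.2)
h=robot.movel(rg+[0,0,-.016],vel=.03,guard=4); e=robot.read_ee_pos(); print('hit',h,e,robot.read_force(),robot.read_width())
E
```

```text
0.72 [269.9, 270.1] [ 87.2435  43.601  117.456 ] 384.0535888671875 -104.2364273071289 27.101301193237305
0.55 [327.4, 308.1] [ 93.4652  47.369  124.9679] 534.6043090820312 -224.14913940429688 24.975908279418945
0.51 [332.4, 284.4] [149.2825  28.5141  27.113 ] 559.7593383789062 -144.128173828125 26.610939025878906
0.33 [326.9, 176.2] [134.6457 134.8971 141.2686] 565.3440551757812 333.5071716308594 55.03529357910156
(0.5653440551757812, 0.33350717163085936)check
```

```bash
python3 - <<'E'
from h import *
f=cam('side'); g=f['img'].min(2); u,v=w2p(f,[.4757,-.135,.009])[0].astype(int); print(u,v)
m=np.zeros_like(g); m[v-22:v+23,u-25:u+26]=(g[v-22:v+23,u-25:u+26]>110)
n,l,st,_=cv2.connectedComponentsWithStats(m,connectivity=8); i=1+np.argmax(st[1:,4]); print(st[1:])
w=np.array([atz(f,q,.009)[:2] for q in np.argwhere(l==i)[:,::-1]]); (x,y),rad=cv2.minEnclosingCircle((w*1000).astype(np.float32)); print(x,y,rad)
x/=1e3;y/=1e3
if abs(rad-23)>4 or np.hypot(x-.4757,y+.135)>.02: raise SystemExit('check')
rg=np.array([(x+.4757)/2,(y-.135)/2,0]) if np.hypot(x-.4757,y+.135)<.005 else np.array([x,y,0])
print('ring',rg)
robot.gripper_to(.70)
robot.movel(rg+[0,0,.03],vel=.2)
h=robot.movel(rg+[0,0,-.016],vel=.03,guard=4); e=robot.read_ee_pos(); print('hit',h,e,robot.read_force(),robot.read_width(),robot.read_t())
E
```

```text
300 281
[[291 274  19  16 197]]
474.64520263671875 -135.57711791992188 26.68136978149414
ring [ 0.4752 -0.1353  0.    ]
hit False [ 0.4752 -0.1353 -0.0159] [-0.5102  0.6593 -0.2767] 0.6976712039078283 28.7833
```

```bash
python3 - <<'E'
from h import *
f=cam('side'); t=cam('top')
print(robot.read_joint_positions(), w2p(t,[.4757,-.135,.009]))
A=cv2.resize(f['img'][190:340,220:380,::-1],(640,600)); B=cv2.resize(t['img'][165:285,352:512,::-1],(640,480))
cv2.imwrite('pics/a4.png',np.hstack([cv2.resize(A,(400,375)),cv2.resize(B,(400,375))]))
p=w2p(f,robot.read_ee_pos()); print(p)
# per-region cloud near tool
c=cloud(t,np.ones((400,640),bool)); k=(np.linalg.norm(c[:,:2]-[.53,-.3],axis=1)<.05); print('bench z', np.median(c[k],0))
E
```

```text
[ 0.7685  0.7593 -0.8564  2.0892  0.9077  0.7209 -1.8753] [[432.0486 224.9585]]
[[300.1604 287.8607]]
bench z [ 0.5622 -0.3333  0.003 ]
```

View pics/a4.png

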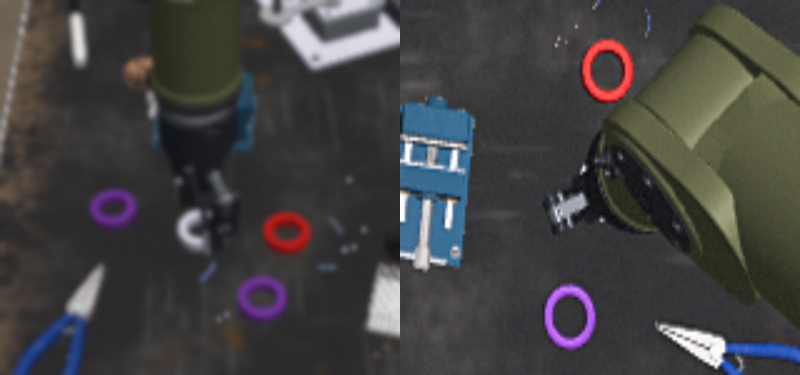

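```bash
python3 - <<'E'
from h import *
f=cam('side'); e=robot.read_ee_pos(); print(e,R.from_rotvec(robot.read_eef_rot()).as_matrix()[:,2])
for s in (-1,1):
  for z in (0,.02): print(s,z,w2p(f,[*(e+s*.03*SY)[:2],z]))
c=cloud(f,np.ones((400,640),bool)); d=(c-e); y=d@SY; x=d@SX
k=(abs(x)<.05)&(abs(y)<.07)
for z0 in np.arange(0,.1,.01):
    q=k&(c[:,2]>=z0)&(c[:,2]<z0+.01); print('%.2f'%z0,q.sum(), np.percentile(y[q],[2,50,98]) if q.sum() else '', np.percentile(x[q],[2,50,98]) if q.sum() else '')
x0,y0=285,255
A=cv2.resize(f['img'][250:310,270:340,::-1],(700,600),interpolation=cv2.INTER_CUBIC); cv2.imwrite('pics/a5.png',A)
E
```

```text
[ 0.4752 -0.1353 -0.0159] [ 0.0002 -0.0001 -1.    ]
-1 0 [[304.754  292.0031]]
-1 0.02 [[304.6317 286.5645]]
1 0 [[295.4721 275.5802]]
1 0.02 [[295.2532 270.1688]]
0.00 630 [-0.0676 -0.0235  0.0634] [-0.049  -0.0154  0.0479]
0.01 76 [-0.0349  0.0086  0.0466] [-0.0354 -0.0107  0.0096]
0.02 34 [-0.0426 -0.0357  0.0328] [-0.0116 -0.0054  0.0048]
0.03 37 [-0.0438 -0.0347  0.0335] [-0.0107 -0.0053  0.0066]
0.04 22 [-0.0433  0.0312  0.0383] [-0.0115 -0.0084  0.0029]
0.05 21 [-0.0564  0.0308  0.0403] [-0.0127 -0.0112  0.0012]
0.06 59 [-0.0618 -0.0552  0.0543] [-0.0135 -0.0072  0.0113]
0.07 47 [-0.0621 -0.0348  0.0269] [-0.0169 -0.009   0.0108]
0.08 67 [-0.0644 -0.0314  0.0302] [-0.0174 -0.0102  0.0142]
0.09 61 [-0.0665 -0.0547  0.0144] [-0.0177 -0.0102  0.0133]
```

View pics/a5.png

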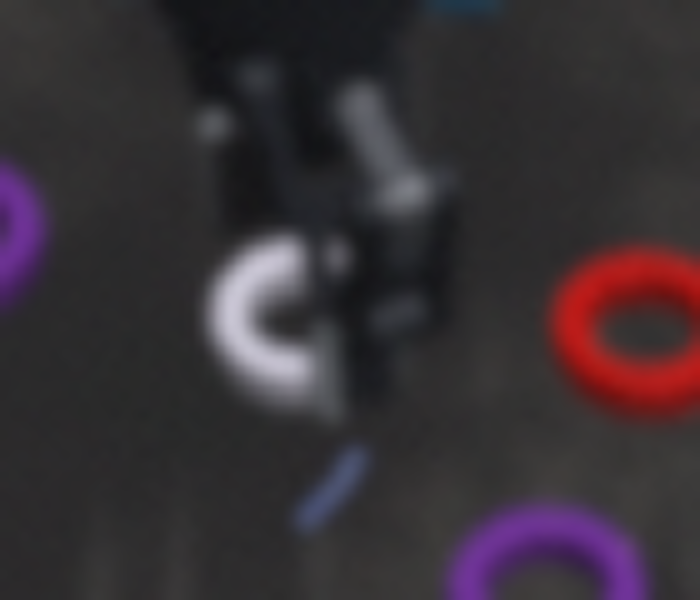

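The near fingertip (crop 375,405, full 307.5,290.5) is still about 5 mm above the bench, so the tips sit farther back than assumed when open. I'll probe down to the bench, back off slightly and grip.

```bash
python3 - <<'E'
from h import *
e=robot.read_ee_pos()
h=robot.movel([e[0],e[1],-.028],vel=.025,guard=4); b=robot.read_ee_pos(); print('hit',h,b,robot.read_force())
robot.movel([e[0],e[1],b[2]+(.0045 if h else 0.003)],vel=.04)
robot.gripper_to(0); g=robot.read_ee_pos(); print('w',robot.read_width(),robot.read_grip_force(),robot.read_force(),g)
if robot.read_width()>.3:
    robot.movel(g+[0,0,.13],vel=.2); print('w',robot.read_width(),robot.read_grip_force(),robot.read_force())
    open('gz','w').write(str(g[2]))
    f=cam('side'); save(f,'s6.png')
print(robot.read_t())
E
```

```text
hit True [ 0.475  -0.1353 -0.0281] [-1.7199  0.1596  6.5344]
w 0.5103166766992884 59.436720963567495 [-2.5312 -0.7279  9.5218] [ 0.4752 -0.1354 -0.0231]
w 0.5077987139808404 60.96724980510771 [ 0.4967  0.0773 -0.7254]
30.8583
```

```bash
python3 - <<'E'
from h import *
gz=float(open('gz').read()); p=np.array([.534,.247,0])-.0005*SX
e=robot.read_ee_pos(); robot.movel([e[0],e[1],.17],vel=.2)
robot.move_to(p+[0,0,.17],ROT); print('w',robot.read_width(),robot.read_ee_pos())
robot.movel(p+[0,0,gz+.12],vel=.15)
h=robot.movel(p+[0,0,gz+.0575],vel=.04,guard=4); print('hit',h,robot.read_ee_pos()-[0,0,gz],robot.read_force())
f=cam('side'); save(f,'s7.png'); t=cam('top')
cv2.imwrite('pics/a7.png',np.hstack([cv2.resize(f['img'][120:220,270:370,::-1],(400,400)),cv2.resize(t['img'][150:250,200:300,::-1],(400,400))]))
print(robot.read_t())
E
```

```text
w 0.5094570583582025 [0.534  0.245  0.1694]
hit False [0.5337 0.2469 0.0577] [-0.4209 -1.209   0.007 ]
35.2167
```

View pics/a7.png

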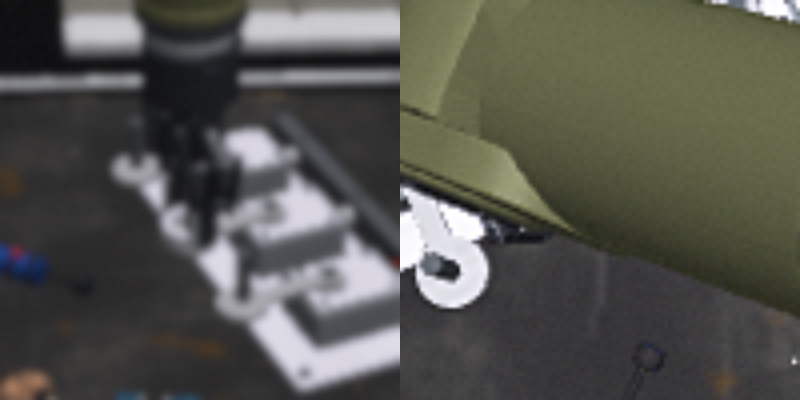

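The ring is around the middle pin just above the seat, at about (190,225) in the left crop, with no contact forces. Now I'll lower it, release, retreat and check.

```bash
python3 - <<'E'
from h import *
gz=float(open('gz').read()); e=robot.read_ee_pos()
h=robot.movel([e[0],e[1],gz+.0555],vel=.02,guard=2.5); print(h,robot.read_ee_pos()[2]-gz,robot.read_force())
robot.gripper_to(.68); print(robot.read_width(),robot.read_force())
e=robot.read_ee_pos(); robot.movel([e[0],e[1],.15],vel=.1,guard=None)
robot.move_to([.42,-.05,.2],ROT); robot.dwell(.2)
t=cam('top'); f=cam('side')
c=cloud(t,np.ones((400,640),bool)); d=np.linalg.norm(c[:,:2]-[.534,.247],axis=1)
k=(d<.03)&(c[:,2]>.088); q=c[k].mean(0); print('pin',q,k.sum(),(q[:2]-PIN['mid'])@SY[:2])
k=(d<.03)&(c[:,2]>.059)&(c[:,2]<.075); print('ring',c[k].mean(0),np.median(c[k][:,2]),k.sum())
cv2.imwrite('pics/a8.png',np.hstack([cv2.resize(f['img'][120:220,270:370,::-1],(400,400)),cv2.resize(t['img'][150:250,200:300,::-1],(400,400),interpolation=cv2.INTER_CUBIC)]))
print(robot.read_t())
E
```

```text
False 0.05537686803514267 [0.0202 0.3879 0.9382]
0.6802974401933416 [-0.5445 -0.141   0.0947]
pin [0.5336 0.2465 0.0998] 30 -0.011722639379389527
ring [0.5327 0.246  0.0672] 0.0675475672734358 239
38.6083
```

View pics/a8.png

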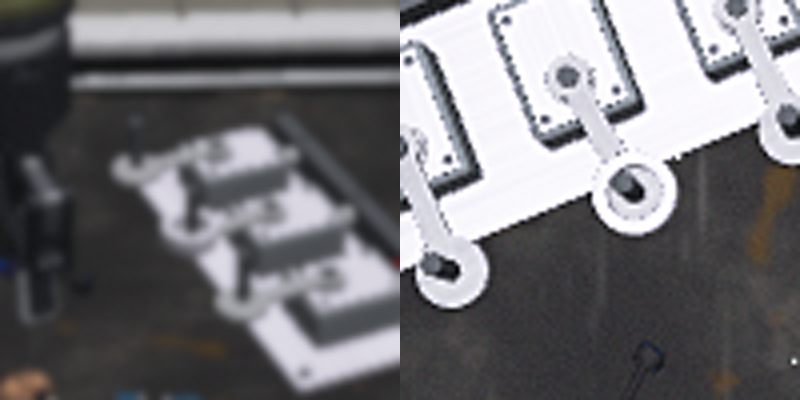

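The ring lies flat around the middle pin, at (635,190) in the right half, with its top at 67 mm (seat 55 + 12). The lever is still at its right end.

```bash
python3 -c "
from plant import robot
print(robot.close_job())"
```

```text
the job is handed in; nothing more can be done
None
```

The middle gearbox is the worn one (about 23 mm of free play, against about 6 mm left and 10 mm right); its lever is at the right end of its play, the aluminium ring sits on its seat around the pin, and the job was handed in just after 38.6 s, after one missed grasp of the ring.

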